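# Push the tube up the sloped gutter into its seat

## Robot

A 6-joint arm with a two-finger parallel gripper is mounted at the origin on a cart in front of the work surface, level with it; the furniture and walls round the work are solid. World frame = base frame: x ahead of the robot, y to its left, z up, the work surface at z = 0. Lengths are in m, angles in rad, forces in N, time in s.
With the tool pointing down it reaches from about 0.35 to 0.975 m from the base axis. Payload 4.9 kg.
Tool frame: the origin (TCP) lies on the front face of the gripper's body, between the roots of the fingers; the fingertips stand ctrl.tip_extent ahead of it and the grasp point (between the pads) lies 54 mm ahead of it (ctrl.tip_extent is the distance from the TCP to the fingertips, in m); z points along the fingers, y is the line along which they close (so a half turn about z gives the same grasp; the last joint's range is limited). The gripper opens to 85 mm and grips with 20 to 120 N. Pads are 22 mm wide; open, the fingers measure 114 mm over their backs; the gripper's body (76 mm by 85 mm) begins 54 mm behind the grasp point. The pads swing forward as they close: fully open they stand 13 mm farther back than shut.
Start: joints at [-1.228, 0.053, 1.613, -0, 1.476, -0.119], TCP at [0.278, -0.56, 0.304] pointing down, gripper open.
Joint ranges: [-3.01, 3.01], [-1.01, 2.22], [0.06, 2.58], [-1.02, 4.17], [0.09, 2.62], [-3.14, 3.14]. Speed limits (rad/s): [2.57, 2.57, 3.14, 3.14, 3.14, 3.14].

## Interface

Orientations are given as a rotation vector (axis times angle).
In Python, from station import ctrl gives the robot as it stands.
- The arm moves only by the tool apply_moves, never from a script. Its argument "rows" is one flat list of numbers, 6 for each row, row after row: the shift along the tool's x, y, z normalised to -1 to 1, where 1 is 0.6 m, then the turn, a rotation vector about the tool's x, y, z normalised to -1 to 1, where 1 is 90 degrees. A call has 1 to 20 rows; each row is the pose to reach, as a shift and turn from the pose commanded when the call began, along the tool's axes at that moment; what a row does not reach only later rows make up. A row lasts 1/10 s, in which the tool goes at most 50 mm and 8.59 degrees, less where a joint would pass 70% of its speed; a pose out of reach is approached as far as the arm can. A call with a number of a shift or a turn outside -1 to 1 is refused whole. A call with a gripper value outside its range is refused whole. "grip" is the opening, from 0 (shut) to 1 (fully open), set as the call begins (left out, the last holds). The fingers move at their own pace and stop on an object; "grip_force" is the grip in N (left out, the last holds). Time passes only in rows, so rows that repeat a pose let the fingers close. It gives the time, the measured TCP pose, the force, the opening and the grip force at its end, in the units of the state.
- ctrl.get_obs(): the state, without advancing time (a new reading comes with each control period).
- ctrl.get_image(name): name is "scene" or "top"; returns (picture, depth): 384x512x3 uint8, blue, green, red; 384x512 float32, m along the optical axis (not along the pixel's ray), 0 where there is no reading.
- ctrl.camera_model(name): a dict with "mtx" (3x3 intrinsics, pixels), "R" (3x3) and "t" (3): a world point X has camera coordinates R X + t. Camera axes: x right, y down, z forward; pixel columns grow to the right and rows downward; lengths in m; the calibration is good to about 2 mm. A picture is of the moment at which its call begins. camera_model takes no time and is no camera call.
- ctrl.finish_job(): hands the job in; it is judged then, once.
The state is a dict: "t": time; "q": joint angles; "dq": joint speeds; "effort": joint torques, N m; "tool_pos": TCP position; "tool_rot": TCP orientation; "contact_force": force on the tool from outside, world axes, zero at the start; "wrist_torque": the same for the moment, N m; "opening": finger opening in m; "grip_force": force on a finger pad.
Only numpy, scipy, OpenCV 4.12 (cv2) and the standard library are available. Lean on these libraries where they do the work, as an engineer would, in place of code of your own. Each camera call takes 0.05 s, during which the arm holds its last target. There are 200 camera calls.

## Task

A capped plastic tube lies across the low end of the sloped gutter. Push it with your fingertips up the gutter and over the crest, until it drops into the yellow hollow against the tall blue end stop and stays there when you take the fingers away. Do not pick the tube up or carry it, and leave the spare tube, the tip box and the beaker where they stand.

Things in the scene. Friction and masses are not known exactly. Their poses are not given: they have to be found in the camera images.
- gutter: Sloped gutter (grey floor, white sides) on a thin metal plate, fixed to the table, 207 mm long, 132 wide. Origin on the table under its middle; x points uphill along it, y across, z up. Floor rises at 8 degrees from x = -125 (11.3 mm above the table) to the crest at x = +40 (34.5 mm high). Side walls: inner faces at y = +-61, 24 mm above the floor.
- crest (a point): Middle of the crest, the upper edge of the sloping floor (gutter x = 40 mm, 34.5 mm high). Beyond it the floor steps down 8 mm into a level yellow hollow, x = 40 to 74 mm, 26.5 mm high, closed by the tall blue end stop (x = 74 to 82, top 62.5 mm high).
- low_end (a point): On the floor at the low end (gutter x = -115 mm, 12.7 mm high), midway between two small black foot stops (x = -120 to -110, tops about 35 mm high, at y = 36 to 62 mm on each side) that keep the tube from rolling out. The 72 mm between them is open: fingers can come in there behind the tube.
- tube_center (a point): Centre of the loose tube to be pushed: clear 50 ml tube with a ribbed blue cap, 117 mm long; it rolls and is touched as a smooth cylinder of 34 mm diameter all along; 45 to 80 g, friction about 0.3. z axis = its length, lying along the gutter's y. Starts against the foot stops, centre at gutter x = -93, 33 mm high. Rolls freely: let go below the crest, it rolls back down.
- seat (a point): Where the tube's centre lies once home in the hollow: gutter x = +56 mm, y = 0, 43.5 mm above the table, with 1.3 mm of play either way along x. Same axes as the gutter.
- tube: The same loose tube; its origin is the centre of its foot, the end away from the cap.
- spare_tube: Bystander: a like tube standing upright on the table beside the gutter at its +y side, 34 mm in diameter, 117 mm tall; origin at its foot.
- tip_box: Bystander: maroon pipette-tip box with a clear lid, 91 x 125 x 68 mm, standing on the table at the gutter's -y side; origin at the centre of its underside.
- beaker: Bystander: clear plastic beaker, 100 mm wide, 107 mm tall, standing on the table beyond the gutter's upper end; origin at the centre of its underside.
Things that resemble listed ones, but are neither listed nor needed, are in the scene too. What is shaped like the tube but turquoise is not meant.

How it is judged:
By the outcome, as a careful person would: the job done as asked, in the order asked, and still so for the second after the job is handed in, with the robot touching nothing.
It also fails if it takes over 38 s, if anything falls off the work surface, if the arm or the gripper's body presses on something with over 40 N, if the wrist force passes 120 N, or if a joint passes its speed limit or range.

## Working session

There is one attempt and no reset: what is moved stays moved. The work goes in short steps, Python scripts to look and compute and a tool call to move; the robot and the scene stay as the last step left them, time stands still between calls to the robot, and variables do not carry over. Pictures are saved under pics/ and viewed, at most 10 in all, crops included, and the job is handed in when it is done.

Besides the shell and the picture viewer there is one more tool, called after "Request:" as name(argument=value, ...) on one line, values as JSON. apply_moves: Moves the arm, as the interface text tells. Its arguments: {"type":"object","properties":{"rows":{"type":"array","items":{"type":"number"}},"grip":{"type":"number"},"grip_force":{"type":"number"}},"required":["rows"]}

```bash
mkdir -p pics; ls; python3 - <<'E'
from station import ctrl
import cv2,numpy as np
for n in("scene","top"):
    im,d=ctrl.get_image(n); cv2.imwrite(f"pics/{n}0.png",im); np.savez(f"pics/{n}0.npz",im=im,d=d)
    m=ctrl.camera_model(n); print(n,np.round(m["mtx"],1).tolist(),np.round(-m["R"].T@m["t"],3))
o=ctrl.get_obs(); print(o["t"],o["tool_pos"],o["tool_rot"],o["opening"],ctrl.tip_extent)
E
```

```text
pics
scene [[391.0, 0.0, 259.5], [0.0, 391.0, 194.3], [0.0, 0.0, 1.0]] [0.102 0.481 0.544]
top [[429.3, 0.0, 251.3], [0.0, 429.3, 185.7], [0.0, 0.0, 1.0]] [0.381 0.018 1.168]
0.1 [ 0.27832436 -0.55911837  0.30277987] [-3.05639582e+00 -7.18560402e-01  3.88234339e-04] 0.08550943145866147 0.0726
```

View pics/scene0.png

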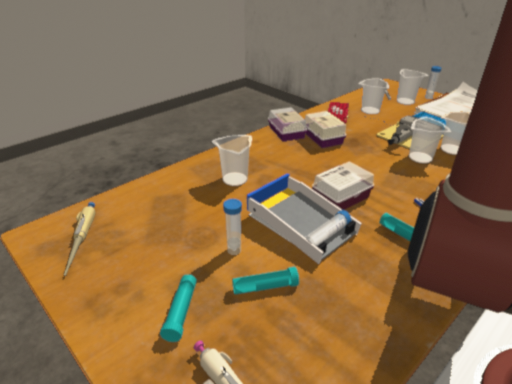

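View pics/top0.png

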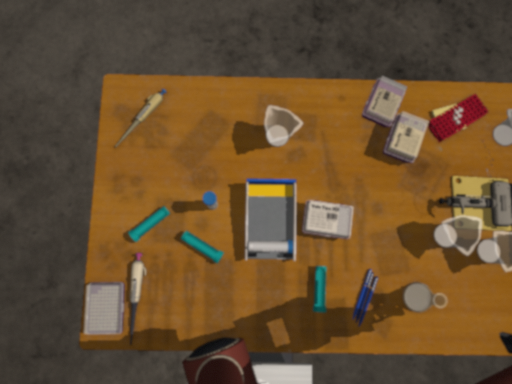

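The top view shows the gutter at about (271,220), with its blue stop at the top (271,181) and the clear tube at the low end (271,246). The spare tube stands at (209,199), the tip box is at (328,219) and the beaker at (280,125).

Things that could be taken for the tube are the turquoise ones at (148,224), (201,247) and (320,288), and the upright spare at (209,199). I choose the clear tube with the blue cap lying in the gutter at (271,246).

```bash
cat > h.py <<'E'
from station import ctrl
import cv2,numpy as np
def ray(n,uv,z):
    m=ctrl.camera_model(n); R,t=np.array(m["R"]),np.array(m["t"]).ravel()
    c=-R.T@t; d=(np.c_[np.atleast_2d(uv).astype(float),np.ones(len(np.atleast_2d(uv)))]@np.linalg.inv(m["mtx"]).T)@R
    return c+d*((z-c[2])/d[:,2:3])
def proj(n,X):
    m=ctrl.camera_model(n); p=(np.array(X)@np.array(m["R"]).T+np.array(m["t"]).ravel())@np.array(m["mtx"]).T
    return p[...,:2]/p[...,2:]
def cloud(n,d):
    m=ctrl.camera_model(n); v,u=np.mgrid[:384,:512]
    P=(np.dstack([u,v,np.ones_like(u)])@np.linalg.inv(m["mtx"]).T)*d[...,None]
    return (P-np.array(m["t"]).ravel())@np.array(m["R"])
E
python3 - <<'E'
from h import *
f=np.load("pics/top0.npz"); im,d=f["im"],f["d"]; hsv=cv2.cvtColor(im,cv2.COLOR_BGR2HSV); P=cloud("top",d)
roi=np.zeros((384,512),bool); roi[172:265,238:302]=1
H,S,V=[hsv[...,i].astype(int) for i in range(3)]
for nm,k,z in(("yellow",(H>20)&(H<32)&(S>150)&(V>120),.0265),("blue",(H>100)&(H<130)&(S>120),.0625)):
    k=k&roi; vv,uu=np.nonzero(k); r=cv2.minAreaRect(np.c_[uu,vv].astype(np.float32)); b=cv2.boxPoints(r)
    print(nm,k.sum(),np.round(b,1).tolist(),np.round(ray("top",b,z),4)[:,:2].tolist(),"ctr",np.round(ray("top",[r[0]],z),4), "depth med",np.round(np.median(P[k],0),4))
for n in ("top","scene"):
    x0,y0,w,h=(235,168,72,100) if n=="top" else (235,165,135,100)
    c=np.load(f"pics/{n}0.npz")["im"][y0:y0+h,x0:x0+w]; cv2.imwrite(f"pics/{n}_c.png",cv2.resize(c,None,fx=5.5,fy=5.5,interpolation=cv2.INTER_CUBIC))
# height map per rows
for v in range(176,264,4): print(v,[int(1000*P[v,u,2]) for u in (243,247,249,255,263,271,279,287,293,296,299)])
E
```

```text
yellow 481 [[248.6999969482422, 195.0], [249.10000610351562, 183.3000030517578], [291.29998779296875, 184.60000610351562], [290.8999938964844, 196.3000030517578]] [[0.5829, 0.0097], [0.6151, 0.0093], [0.6138, -0.1054], [0.5816, -0.1044]] ctr [[ 0.5983 -0.0477  0.0265]] depth med [ 0.5981 -0.0449  0.0267]
blue 197 [[246.0, 251.8000030517578], [248.0, 178.8000030517578], [294.0, 180.0], [292.1000061035156, 253.10000610351562]] [[0.4294, 0.014], [0.6199, 0.0126], [0.6191, -0.1089], [0.4284, -0.1034]] ctr [[ 0.5226 -0.0464  0.0625]] depth med [ 0.6152 -0.0668  0.0583]
176 [0, 0, 3, 2, -2, 0, -1, 0, 1, 0, -2]
180 [-2, 61, 58, 62, 62, 64, 62, 66, 63, 0, 0]
184 [0, 59, 26, 28, 26, 25, 30, 28, 29, 0, 2]
188 [2, 58, 23, 26, 26, 22, 32, 26, 35, 0, 1]
192 [-1, 58, 22, 26, 29, 26, 26, 27, 35, -1, 1]
196 [0, 56, 34, 37, 35, 38, 31, 34, 32, -3, 5]
200 [0, 53, 35, 32, 32, 33, 35, 32, 38, 0, 0]
204 [2, 53, 32, 31, 29, 32, 36, 28, 30, 0, 0]
208 [0, 56, 26, 31, 34, 29, 31, 28, 36, -3, 0]
212 [-1, 50, 32, 30, 29, 32, 28, 27, 30, 0, 6]
216 [0, 50, 25, 27, 29, 27, 26, 28, 32, 1, 0]
220 [0, 49, 24, 27, 24, 27, 27, 26, 1168, 1, -2]
224 [0, 51, 22, 25, 20, 23, 21, 29, 27, 0, 2]
228 [1, 46, 24, 22, 26, 25, 20, 20, 31, -2, 0]
232 [0, 45, 21, 23, 19, 22, 22, 22, 23, -3, -2]
236 [0, 44, 19, 20, 21, 18, 21, 15, 26, -1, 2]
240 [-1, 41, 17, 18, 16, 18, 17, 28, 29, 0, 0]
244 [2, 41, 45, 42, 48, 45, 44, 47, 49, 0, -1]
248 [3, 37, 46, 42, 44, 44, 43, 44, 49, -2, 4]
252 [0, 16, 29, 13, 14, 13, 12, 26, 22, 0, 0]
256 [-2, 15, 22, 27, 11, 11, 12, 33, 36, 0, 1]
260 [5, -2, 4, 2, 3, 0, 0, 0, -4, 0, 2]
```

View pics/top_c.png

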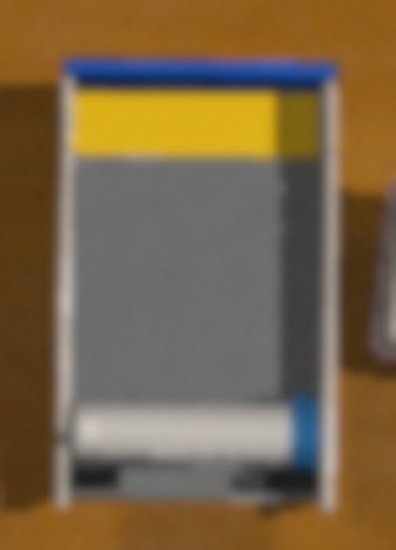

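The crop confirms it: clear tube, blue cap towards -y, lying across the low end against the black foot stops. Next I work out the gutter frame and the approach move.

```bash
cat >> h.py <<'E'
from scipy.spatial.transform import Rotation as Ro
def move(Xt,yaw,tipz=None):
    o=ctrl.get_obs(); R=Ro.from_rotvec(o["tool_rot"]); 
    T=np.column_stack([[np.cos(yaw),np.sin(yaw),0],[np.sin(yaw),-np.cos(yaw),0],[0,0,-1]])
    return (R.inv().apply(np.array(Xt)-o["tool_pos"])/.6).round(4),((R.inv()*Ro.from_matrix(T)).as_rotvec()/(np.pi/2)).round(4)
E
python3 - <<'E'
from h import *
f=np.load("pics/top0.npz"); im,d=f["im"],f["d"]; hsv=cv2.cvtColor(im,cv2.COLOR_BGR2HSV); P=cloud("top",d)
H,S,V=[hsv[...,i].astype(int) for i in range(3)]
sub=lambda k,a: k&a
roi=np.zeros((384,512),bool); roi[172:186,238:302]=1
k=roi&(H>100)&(H<130)&(S>120); vv,uu=np.nonzero(k); r=cv2.minAreaRect(np.c_[uu,vv].astype(np.float32))
print("blue",np.round(ray("top",cv2.boxPoints(r),.0625),4)[:,:2].tolist(),ray("top",[r[0]],.0625).round(4))
# wall tops: bright pixels left / right per row
L=[];Rr=[]
for v in range(190,240):
    for lst,a,b in((L,240,252),(Rr,288,300)):
        w=np.clip(S[v,a:b].max()-S[v,a:b]-40,0,None).astype(float)*(V[v,a:b]>130)
        x=np.interp(v,[184,252],[.614,.4275]); z=.0345+.024-(.58-x)*np.tan(np.radians(8))
        if w.sum(): lst.append(ray("top",[[ (w*np.arange(a,b)).sum()/w.sum(),v]],z)[0])
for l in(L,Rr):
    l=np.array(l); p=np.polyfit(l[:,0]-.54,l[:,1],1); print("wall",len(l),"y@x=.54",p[1].round(4),"yaw deg",np.degrees(np.arctan(p[0])).round(2))
# tube from depth
m=np.zeros((384,512),bool); m[238:256,246:297]=1; m&=(P[...,2]>.036)&(P[...,2]<.06)
print("tube depth ctr",P[m].mean(0).round(4), P[m].min(0).round(3),P[m].max(0).round(3))
g=np.array([.5405,-.047]); 
print("px tube pred", proj("top",[[.4475,-.047,.05]]).round(1), proj("scene",[[.4475,-.047,.05],[.5965,-.047,.0265]]).round(1))
print(move([.36,-.047,.20],np.radians(-.5)))
E
```

```text
blue [[0.6113, 0.0126], [0.6199, 0.0126], [0.6191, -0.1089], [0.6105, -0.1086]] [[ 0.6152 -0.048   0.0625]]
wall 50 y@x=.54 0.0138 yaw deg 0.49
wall 50 y@x=.54 -0.1115 yaw deg 0.39
tube depth ctr [ 0.4462 -0.053   0.0445] [ 0.422 -0.114  0.036] [0.468 0.015 0.055]
px tube pred [[269.7 245.4]] [[328.  222.8]
 [274.8 200.8]]
(array([ 0.5021, -0.7031,  0.1727]), array([-1.200e-03,  2.000e-04,  2.996e-01]))
```

Request:
apply_moves(rows=[0.553,-0.675,0.173,0,0,0.294,0.553,-0.675,0.173,0,0,0.294,0.553,-0.675,0.173,0,0,0.294,0.553,-0.675,0.173,0,0,0.294,0.553,-0.675,0.173,0,0,0.294,0.553,-0.675,0.173,0,0,0.294,0.553,-0.675,0.173,0,0,0.294,0.553,-0.675,0.173,0,0,0.294,0.553,-0.675,0.173,0,0,0.294,0.553,-0.675,0.173,0,0,0.294,0.553,-0.675,0.173,0,0,0.294,0.553,-0.675,0.173,0,0,0.294,0.553,-0.675,0.173,0,0,0.294,0.553,-0.675,0.173,0,0,0.294,0.553,-0.675,0.173,0,0,0.294,0.553,-0.675,0.173,0,0,0.294], grip=0.35)

```text
t: 1.7
tool_pos: [0.3951, -0.0501, 0.2004]
tool_rot: [3.141, -0.003, 0.001]
contact_force: [0.5, -1.1, -0.8]
opening: 0.0298
grip_force: 0.0
```

```bash
python3 - <<'E'
from h import *
im,d=ctrl.get_image("scene"); print(ctrl.tip_extent, ctrl.get_obs()["t"])
P=cloud("scene",d); o=ctrl.get_obs()["tool_pos"]
k=(abs(P[...,0]-o[0])<.05)&(abs(P[...,1]-o[1])<.06)&(P[...,2]>.09)&(P[...,2]<.19)
Q=P[k]; vv,uu=np.nonzero(k); print(k.sum(), "z pct",np.percentile(Q[:,2],[0,1,3,10]).round(4))
low=Q[Q[:,2]<Q[:,2].min()+.03]; print(low.min(0).round(3),low.max(0).round(3),np.median(low,0).round(3))
print("px tip", proj("scene",[o-[0,0,.0726]]))
y0,x0=120,290; cv2.imwrite("pics/s1.png",cv2.resize(im[y0:y0+160,x0:x0+180],None,fx=3.7,fy=3.7,interpolation=cv2.INTER_CUBIC))
E
```

```text
0.0726 1.75
666 z pct [0.1274 0.129  0.1307 0.1366]
[ 0.383 -0.072  0.127] [ 0.403 -0.02   0.157] [ 0.389 -0.032  0.144]
px tip [[356.39108564 201.96940856]]
```

View pics/s1.png

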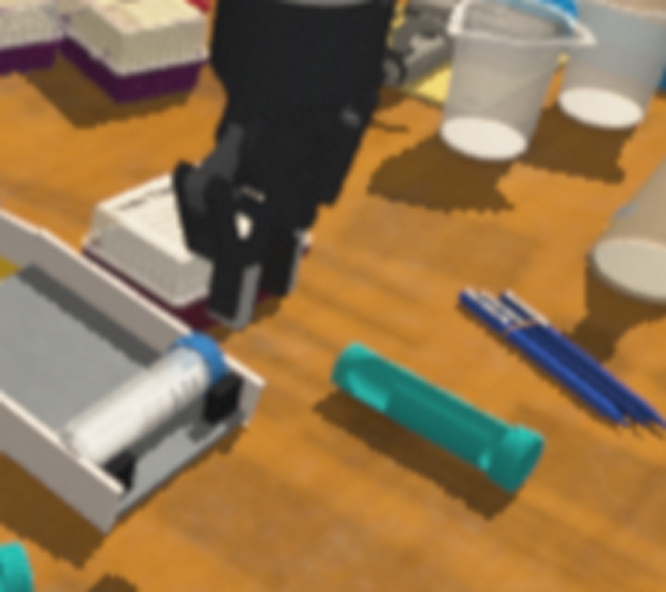

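The picture shows both fingertips at about (355,205) in the full image, about 52 mm across in total and clear of everything. The tube still lies at the foot stops. The tips measure 72 mm ahead of the TCP, as given.

Request:
apply_moves(rows=[0,-0.003,0.06,0,0,0,0,-0.003,0.12,0,0,0,0,-0.003,0.17,0,0,0,0,-0.003,0.17,0,0,0,0.01,-0.003,0.17,0,0,0,0.02,-0.003,0.17,0,0,0,0.028,-0.003,0.17,0,0,0,0.028,-0.003,0.17,0,0,0])

```text
t: 2.55
tool_pos: [0.4138, -0.0477, 0.1]
tool_rot: [3.141, 0.0, 0.005]
contact_force: [0.5, -0.0, 0.1]
opening: 0.0301
grip_force: 0.0
```

Request:
apply_moves(rows=[0.005,0,-0.0007,0,0,0,0.01,0,-0.0014,0,0,0,0.017,0,-0.0024,0,0,0,0.025,0,-0.0035,0,0,0,0.035,0,-0.005,0,0,0,0.045,0,-0.0063,0,0,0,0.055,0,-0.0077,0,0,0,0.065,0,-0.009,0,0,0,0.075,0,-0.0105,0,0,0,0.083,0,-0.0117,0,0,0,0.09,0,-0.0127,0,0,0,0.094,0,-0.0132,0,0,0,0.095,0,-0.0134,0,0,0])

```text
t: 3.85
tool_pos: [0.4691, -0.0473, 0.1062]
tool_rot: [3.142, 0.0, 0.0]
contact_force: [-0.1, -0.7, 0.2]
opening: 0.0298
grip_force: 0.1
```

```bash
python3 - <<'E'
from h import *
im,d=ctrl.get_image("scene"); print(ctrl.get_obs()["t"],ctrl.get_obs()["tool_pos"],ctrl.get_obs()["contact_force"])
cv2.imwrite("pics/s2.png",cv2.resize(im[120:280,220:400],None,fx=3.7,fy=3.7,interpolation=cv2.INTER_CUBIC))
E
```

```text
3.9 [ 0.46900684 -0.04731333  0.10617241] [-0.49767103  0.47317456 -0.25456078]
```

View pics/s2.png

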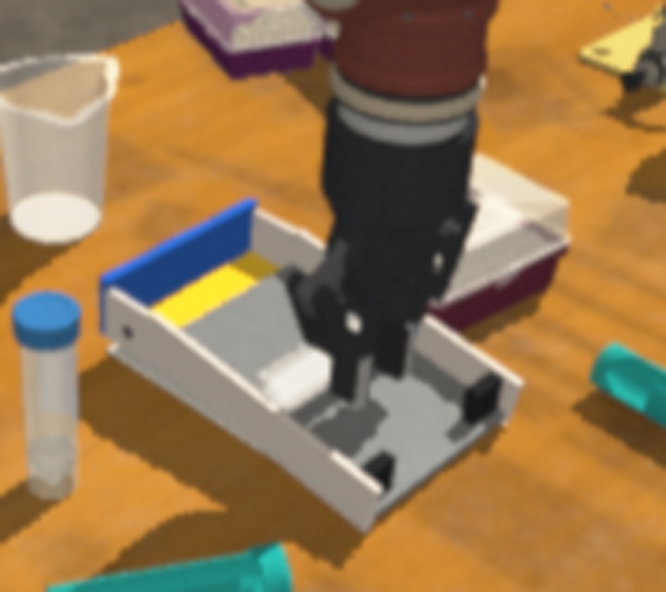

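The fingers at (320,225) push the tube squarely up the gutter. It is about half way up the slope, and nothing else has moved.

Request:
apply_moves(rows=[0.005,0,-0.0007,0,0,0,0.013,0,-0.0018,0,0,0,0.023,0,-0.0032,0,0,0,0.033,0,-0.0046,0,0,0,0.043,0,-0.006,0,0,0,0.053,0,-0.0074,0,0,0,0.063,0,-0.0088,0,0,0,0.073,0,-0.0102,0,0,0,0.083,0,-0.0116,0,0,0,0.093,0,-0.013,0,0,0,0.103,0,-0.0144,0,0,0,0.112,0,-0.0157,0,0,0,0.12,0,-0.0168,0,0,0,0.127,0,-0.0178,0,0,0,0.134,0,-0.0188,0,0,0,0.141,0,-0.0195,0,0,0,0.147,0,-0.0195,0,0,0,0.153,0,-0.0195,0,0,0,0.157,0,-0.0195,0,0,0,0.157,0,-0.0195,0,0,0])

```text
t: 5.9
tool_pos: [0.5633, -0.0473, 0.1179]
tool_rot: [3.142, 0.0, 0.0]
contact_force: [-0.5, -0.2, -0.3]
opening: 0.0302
grip_force: 0.0
```

```bash
python3 - <<'E'
from h import *
im,d=ctrl.get_image("scene"); o=ctrl.get_obs();print(o["t"],o["tool_pos"],o["contact_force"])
cv2.imwrite("pics/s3.png",cv2.resize(im[120:280,220:400],None,fx=3.7,fy=3.7,interpolation=cv2.INTER_CUBIC))
E
```

```text
5.95 [ 0.56314019 -0.04728925  0.11781906] [ 0.35165448  0.00760598 -1.12631781]
```

View pics/s3.png

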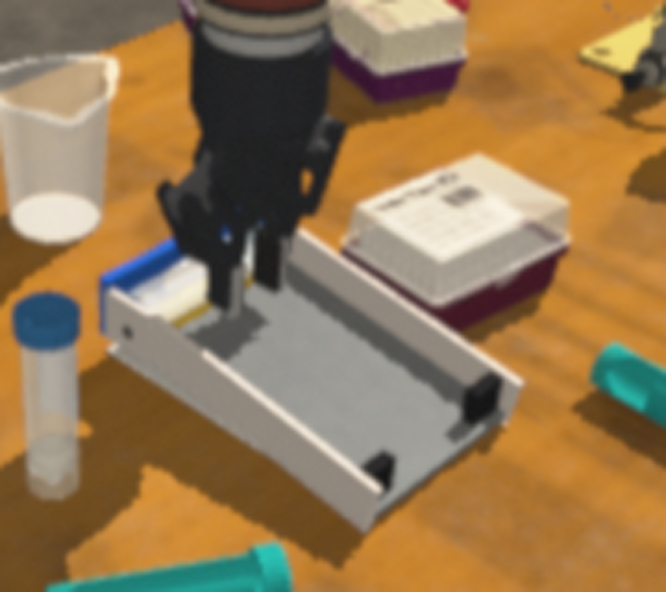

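The tube is in the yellow hollow, at about (270,195) in the full image, with the fingertips just behind it. I back off and then lift.

Request:
apply_moves(rows=[-0.01,0,0,0,0,0,-0.03,0,0,0,0,0,-0.06,0,0,0,0,0,-0.09,0,-0.01,0,0,0,-0.1,0,-0.06,0,0,0,-0.12,0,-0.13,0,0,0,-0.17,0,-0.2,0,0,0,-0.23,0,-0.25,0,0,0,-0.29,0,-0.28,0,0,0,-0.29,0,-0.28,0,0,0,-0.29,0,-0.28,0,0,0])

```text
t: 7.05
tool_pos: [0.3884, -0.0473, 0.2861]
tool_rot: [3.141, -0.001, 0.004]
contact_force: [0.7, -0.3, -0.5]
opening: 0.0303
grip_force: 0.0
```

```bash
python3 - <<'E'
from h import *
im,d=ctrl.get_image("top"); o=ctrl.get_obs();print(o["t"],o["tool_pos"])
P=cloud("top",d); k=np.zeros((384,512),bool); k[178:205,250:292]=1; k&=(P[...,2]>.045)&(P[...,0]<.612)
print(k.sum(),P[k].mean(0).round(4),np.percentile(P[k][:,2],[10,50,90]).round(4))
for u in (254,262,270,278,286): 
    q=P[180:202,u][k[180:202,u]]; print(u,q.mean(0).round(3))
im2,_=ctrl.get_image("scene")
a=cv2.resize(im[160:280,190:370],None,fx=2.2,fy=2.2); b=cv2.resize(im2[120:240,220:400],None,fx=2.2,fy=2.2); cv2.imwrite("pics/e.png",np.hstack([a,b]))
E
```

```text
7.1 [ 0.38857847 -0.04720426  0.28504319]
444 [ 0.5942 -0.0482  0.0631] [0.0506 0.0561 0.0597]
254 [ 0.596 -0.004  0.054]
262 [ 0.596 -0.025  0.055]
270 [ 0.595 -0.046  0.055]
278 [ 0.597 -0.067  0.056]
286 [ 0.596 -0.088  0.055]
```

View pics/e.png

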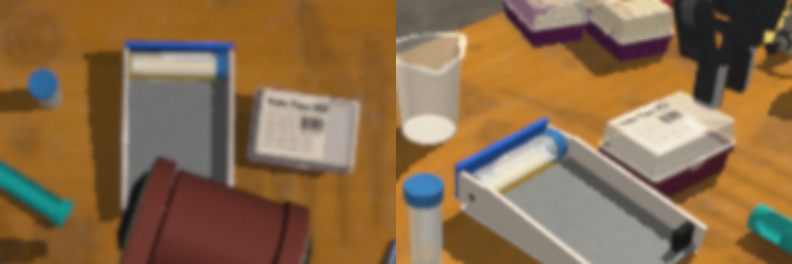

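The tube lies square in the hollow against the blue stop, at x ≈ 0.596 with its upper surface at 55–60 mm, as it should when seated. The gripper is clear and the bystanders stand where they were.

```bash
python3 -c "
from station import ctrl
print(ctrl.finish_job())"
```

```text
the job is handed in; nothing more can be done
None
```

The tube was pushed up the gutter and over the crest, and it stayed in the yellow hollow against the blue stop after the fingers were withdrawn; the job was handed in at about 7 s, and the spare tube, tip box and beaker were not touched.

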